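# Shut down the grinding bench

## Robot

A 7-joint arm with a two-finger parallel gripper is mounted at the origin on the work surface. World frame = base frame: x ahead of the robot, y to its left, z up, the work surface at z = 0. Lengths are in mm, angles in rad, forces in N, time in s.
With the tool pointing down it reaches from about 375 to 925 mm from the base axis. Payload 3.1 kg.
Tool frame: the origin (TCP) lies at the very end of the fingers, on their centre line; the grasp point (between the pads) lies 19 mm behind it (ctrl.tcp_to_grasp is the z of the grasp point in the tool frame, in mm); z points along the fingers, y is the line along which they close (so a half turn about z gives the same grasp; the last joint's range is limited). The gripper opens to 85 mm and grips with 20 to 120 N. Pads are 22 mm wide; open, the fingers measure 114 mm over their backs; the gripper's body (76 mm by 85 mm) begins 54 mm behind the grasp point. The pads swing forward as they close: fully open they stand 13 mm farther back than shut.
Start: joints at [1.064, 0.383, 0.044, 1.598, -0.018, 1.161, -0.05], TCP at [258.4, -596.433, 231.269] pointing down, gripper open.
Joint ranges: [-2.61, 2.61], [-0.41, 2.15], [-1.48, 1.57], [0, 2.5], [-1.57, 4.71], [0.05, 1.97], [-2.85, 2.85]. Speed limits (rad/s): [2.79, 2.79, 3.14, 3.14, 3.14, 3.14, 3.14].

## Interface

Orientations are given as [roll, pitch, yaw] about the fixed x, y, z axes, in that order (R = Rz(yaw) Ry(pitch) Rx(roll)).
In Python, from bench import readout, viewer, ctrl, nets gives the robot as it stands.
- The arm moves only by the shell command python3 -m jog 'ROWS' [OPENING] [FORCE]. ROWS is JSON, a list of rows, each a list of 6 numbers: the shift along the tool's x, y, z scaled (see below), then the turn, a rotation vector about the tool's x, y, z scaled (see below). A call has 1 to 20 rows; each row shifts and turns the commanded pose from where the row before left it, along the tool's axes as they then stand; what a row does not reach is not made up. The controller multiplies each number of a shift by 5 cm and each number of a turn by 180 degrees. A row lasts 1/12 s, in which the tool goes at most 41.7 mm and 7.16 degrees, less where a joint would pass 70% of its speed; a pose out of reach is approached as far as the arm can. A call with a number of a shift or a turn outside -1 to 1 is refused whole. A call with a gripper value outside its range is refused whole. OPENING is the closure, from -1 (fully open) to 1 (shut), set as the call begins (- or left out, the last holds). The fingers move at their own pace and stop on an object; FORCE is the grip in N (left out, the last holds). Time passes only in rows, so rows that do not move let the fingers close. It gives the time, the measured TCP pose, the force, the opening and the grip force at its end, in the units of the state.
- readout.observe(): the state, without advancing time (a new reading comes with each control period).
- viewer.grab_frame(name): name is "scene" or "top" or "wrist"; returns a dict with "frame" (420x560x3 uint8, blue, green, red), "range_z" (420x560 float32, mm along the optical axis (not along the pixel's ray), 0 where there is no reading), "fovy" (degrees; the focal length in pixels is half the picture's height over the tangent of half this angle, whatever the lens; pixels are square), "cx", "cy" (the principal point, pixels), "D" ([k1, k2, p1, p2, k3] as OpenCV has them; the pictures are not rectified), "R" (3x3) and "t" (3): a world point X has camera coordinates R X + t. Camera axes: x right, y down, z forward; pixel columns grow to the right and rows downward; lengths in mm; the calibration is good to about 2 mm. A picture is of the moment at which its call begins.
- ctrl.hand_in(): hands the job in; it is judged then, once.
Trained networks look in a picture, given as the dict that the camera call returned (one of the last four; its "shot" number tells which), for a name from the list of things; names that differ only in an ending like _2 or _b are one class to them, and where a whole thing is asked for, a point or a joint stands for the part that bears it (a point fixed in the world has none). Each returns a list of dicts, best first, with "confidence" (0 to 1); they miss things now and then, are a little off and sometimes report something else, mostly with a low value. They report only what shows in the picture. A call takes as long as a camera call.
- nets.look_for(label, picture): "centre" ([x, y, z] in mm, in world coordinates, good to about 4 mm: the middle of the surface that is visible of it).
The state is a dict: "time": time; "q": joint angles; "joint_vel": joint speeds; "tau": joint torques, N m; "position": TCP position; "tool_rot": TCP orientation; "force": force on the tool from outside, world axes, zero at the start; "torque": the same for the moment, N m; "gripper_width": finger opening in mm; "gripper_force": force on a finger pad.
Only numpy, scipy, OpenCV 4.12 (cv2) and the standard library are available. Lean on these libraries where they do the work, as an engineer would, in place of code of your own. Each camera call takes 0.05 s, during which the arm holds its last target. There are 200 camera calls.

## Task

Shut down the grinding bench at the end of the shift: first press the red stop button fully in and let it go, then clear the bench. Nest the loose steel parts dishes one inside the other in order of size in the largest dish, each sitting level on the floor of the next, and hang every pair of ear defenders over the rail by its headband, a cup hanging on each side, clear of the bench. Set things down, do not drop or fling them, and leave the grinder, the oil bottle and the box of discs where they are.

Things in the scene. Friction and masses are not known exactly. Their poses are not given: they have to be found in the camera images.
- rail: hanging rail fixed to the bench: a level steel tube 22 mm in diameter and 380 mm long on two uprights. Origin on the bench under the middle of the tube; its x axis runs along the tube. The uprights (16 mm by 30 mm) stand 180 mm either side of the middle, on feet 50 mm by 90 mm. The top of the tube is 155 mm above the bench
- rail_bar (a point): point on the top of the rail's tube, midway between the uprights; x along the tube, z up
- stop (a joint): red stop button (38 mm across, springs back) on top of the yellow switch box: 0 is out, 0.006 m is fully in; takes 5 N
- stop_top (a point): centre of the top face of the red stop button; it is pressed straight down
- switch_box: yellow switch box fixed to the bench, 75 mm by 120 mm, 45 mm high; origin at the centre of its underside. Its small green start button does not move
- muffs_blue: Blue ear defenders, 148 mm wide (y), 151 high (z), 62 deep (x), 0.22 kg, standing on their cups; origin on the underside midway between the cups. Cups: 38 to 74 mm either side in y, 0 to 84 in z. Headband: half-round arch in the y-z plane, inner radius 48 mm about z = 85, 18 thick, 26 wide in x; crown underside at z = 133, top at 151. None if absent
- muffs_yellow: Yellow ear defenders, 148 mm wide (y), 151 high (z), 62 deep (x), 0.22 kg, standing on their cups; origin on the underside midway between the cups. Cups: 38 to 74 mm either side in y, 0 to 84 in z. Headband: half-round arch in the y-z plane, inner radius 48 mm about z = 85, 18 thick, 26 wide in x; crown underside at z = 133, top at 151. None if absent
- muffs_red: Red ear defenders, 148 mm wide (y), 151 high (z), 62 deep (x), 0.22 kg, standing on their cups; origin on the underside midway between the cups. Cups: 38 to 74 mm either side in y, 0 to 84 in z. Headband: half-round arch in the y-z plane, inner radius 48 mm about z = 85, 18 thick, 26 wide in x; crown underside at z = 133, top at 151. None if absent
- dish_xl: Largest open round steel dish, 160 mm across the rim, 44 high, 0.45 kg. Origin at the centre of its underside, z up. Rolled rim 9 mm thick, 10 tall, top at z = 44; wall tapers in to a rubber foot 126 mm across, 10 thick; inner floor at z = 14, 120 mm across. It stays on the bench and takes the others; always present
- dish_l: Second largest open round steel dish, 120 mm across the rim, 44 high, about 0.20 kg. Origin at the centre of its underside, z up. Rolled rim 9 mm thick, 10 tall, top at z = 44; wall tapers in to a rubber foot 86 mm across, 10 thick; inner floor at z = 14, 80 mm across. None if absent
- dish_m: Third largest open round steel dish, 84 mm across the rim, 44 high, about 0.13 kg. Origin at the centre of its underside, z up. Rolled rim 9 mm thick, 10 tall, top at z = 44; wall tapers in to a rubber foot 60 mm across, 10 thick; inner floor at z = 14, 54 mm across. None if absent
- dish_s: Smallest open round steel dish, 54 mm across the rim, 44 high, about 0.08 kg. Origin at the centre of its underside, z up. Rolled rim 9 mm thick, 10 tall, top at z = 44; wall tapers in to a rubber foot 38 mm across, 10 thick; inner floor at z = 14, 32 mm across. None if absent
- grinder: blue angle grinder lying on the bench, 290 mm long, 1.9 kg, 130 mm high at the disc; origin on its underside near the middle. Leave alone
- oil_bottle: green oil bottle with a red cap, 60 mm across, 170 mm high; origin at the centre of its underside. Leave alone
- disc_box: cardboard box of grinding discs with a disc pictured on top, 130 mm by 130 mm, 50 mm high; origin at the centre of its underside. Leave alone

How it is judged:
By the outcome, as a careful person would: the job done as asked, in the order asked, and still so for the second after the job is handed in, with the robot touching nothing.
Of muffs_blue, muffs_yellow, muffs_red only 2 to 3 are there at a start; the rules pass over those that are not, and their reading is None.
Of dish_l, dish_m, dish_s only 2 to 3 are there at a start; the rules pass over those that are not, and their reading is None.
At some moment in a run one of dish_xl, dish_l, dish_m may be knocked a few centimetres aside while the robot is not near it.
It also fails if it takes over 210 s, if anything falls off the work surface, if the arm or the gripper's body presses on something with over 40 N, if the wrist force passes 120 N, or if a joint passes its speed limit or range.

## Working session

There is one attempt and no reset: what is moved stays moved. The work goes in short steps, Python scripts to look and compute and a shell command to move; the robot and the scene stay as the last step left them, time stands still between calls to the robot, and variables do not carry over. Pictures are saved under pics/ and viewed, at most 14 in all, crops included, and the job is handed in when it is done.

```bash
mkdir -p pics; ls; cat > h.py <<'E'
import numpy as np, cv2
from bench import readout, viewer, ctrl, nets
from scipy.spatial.transform import Rotation as Rn
def K(p):
    f=p["frame"].shape[0]/2/np.tan(np.radians(p["fovy"])/2)
    return np.array([[f,0,p["cx"]],[0,f,p["cy"]],[0,0,1.]])
def cloud(p):
    h,w=p["range_z"].shape
    u,v=np.meshgrid(np.arange(w),np.arange(h))
    pts=np.stack([u,v],-1).reshape(-1,1,2).astype(np.float64)
    n=cv2.undistortPoints(pts,K(p),np.array(p["D"],float)).reshape(h,w,2)
    z=p["range_z"].astype(float)
    X=np.dstack([n*z[...,None],z])
    W=(X-np.array(p["t"]))@np.array(p["R"])
    W[z<=0]=np.nan
    return W
def save(p,n,s=1.4): cv2.imwrite(f"pics/{n}.png",cv2.resize(p["frame"],None,fx=s,fy=s))
E
python3 - <<'E'
from h import *
np.set_printoptions(precision=1,suppress=True)
o=readout.observe();print(o,ctrl.tcp_to_grasp)
names="rail stop switch_box muffs_blue muffs_yellow muffs_red dish_xl dish_l dish_m dish_s grinder oil_bottle disc_box".split()
for c in ("scene","top"):
    p=viewer.grab_frame(c);save(p,c+"0",1.4);np.savez(f"{c}0.npz",W=cloud(p),im=p["frame"])
    print(c,-np.array(p["R"]).T@np.array(p["t"]))
    for n in names:
        print(n,[(np.array(d["centre"]).round(),round(d["confidence"],2)) for d in nets.look_for(n,p)[:2]])
E
```

```text
pics
{'time': 0.0, 'q': array([ 1.1,  0.4,  0. ,  1.6, -0. ,  1.2, -0. ]), 'joint_vel': array([-0., -0., -0., -0.,  0., -0., -0.]), 'tau': array([ -0. , -43.3,   1. , -25. ,   0. ,   0. ,  -0. ]), 'position': array([ 258. , -595.6,  229.9]), 'tool_rot': array([-3.1,  0. ,  0.4]), 'force': array([ 0. , -0.5,  0.9]), 'torque': array([ 0., -0.,  0.]), 'gripper_force': 0.0, 'gripper_width': 85.5675883997382} -18.700000000000003
scene [994.  520.3 915.9]
rail [(array([569., 370., 140.]), 0.8)]
stop [(array([718.,   6.,  64.]), 0.52)]
switch_box [(array([725.,   2.,  48.]), 0.69)]
muffs_blue [(array([678., 171.,  82.]), 0.85)]
muffs_yellow [(array([448.,  55.,  81.]), 0.56), (array([725.,   3.,  44.]), 0.2)]
muffs_red []
dish_xl [(array([ 577., -148.,   12.]), 0.81)]
dish_l [(array([ 422., -187.,   34.]), 0.93), (array([ 457., -328.,   28.]), 0.61)]
dish_m [(array([ 422., -187.,   34.]), 0.93), (array([ 457., -328.,   28.]), 0.61)]
dish_s [(array([ 422., -187.,   34.]), 0.93), (array([ 457., -328.,   28.]), 0.61)]
grinder [(array([827.,  52.,  58.]), 0.86)]
oil_bottle [(array([763., 263., 
[... 167 characters left out ...]
52)]
switch_box [(array([707., -21.,  40.]), 0.71), (array([736., 246., 111.]), 0.34)]
muffs_blue [(array([662., 147., 106.]), 0.79)]
muffs_yellow [(array([443.,  32., 117.]), 0.71)]
muffs_red [(array([553.,  76., 116.]), 0.65), (array([665., 146., 102.]), 0.2)]
dish_xl [(array([ 588., -136.,   14.]), 0.84)]
dish_l [(array([ 432., -180.,   29.]), 0.77), (array([ 462., -324.,   18.]), 0.65)]
dish_m [(array([ 432., -180.,   29.]), 0.77), (array([ 462., -324.,   18.]), 0.65)]
dish_s [(array([ 432., -180.,   29.]), 0.77), (array([ 462., -324.,   18.]), 0.65)]
grinder [(array([813.,  11.,  56.]), 0.86)]
oil_bottle [(array([739., 246., 110.]), 0.76)]
disc_box [(array([ 757., -256.,   51.]), 0.64)]
```

View pics/scene0.png

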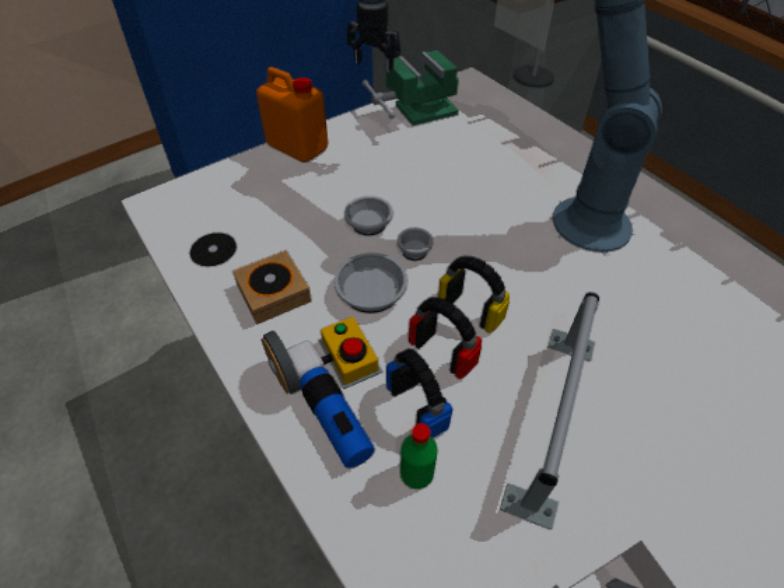

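View pics/top0.png

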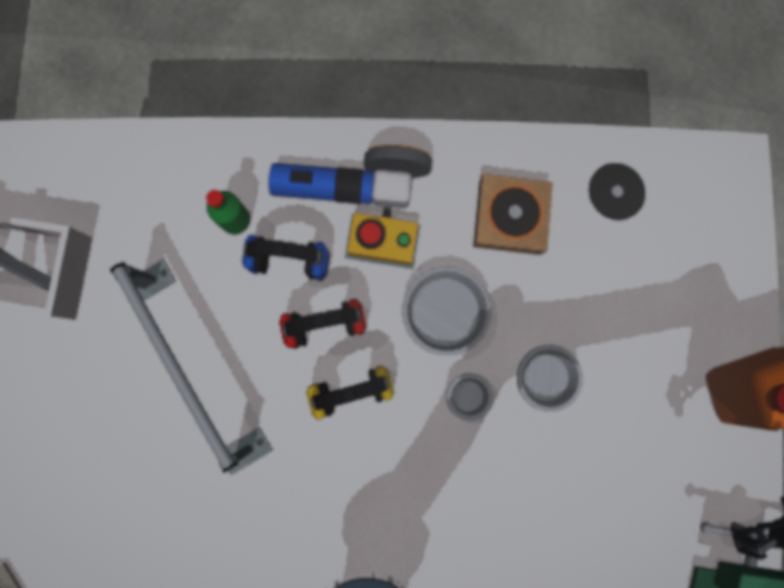

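The scene picture shows three muffs (blue, red, yellow), the rail at lower right, the switch box with red button at (350,347), the big dish at (370,282), and two smaller dishes at (368,215) and (414,243). The top view shows the same layout, with the muffs at (285,257), (322,323) and (350,392). Next I'll measure from both clouds.

```bash
cat >> h.py <<'E'
from scipy.optimize import least_squares
def dish(W,c,guess):
    z=W[...,2];d=np.hypot(W[...,0]-c[0],W[...,1]-c[1])
    q=W[(d<guess+25)&(z>37)&(z<52)]
    if len(q)<20: return None
    f=lambda s:np.hypot(q[:,0]-s[0],q[:,1]-s[1])-s[2]
    s=least_squares(f,[c[0],c[1],guess-4],loss='soft_l1',f_scale=2).x
    k=abs(f(s))<7
    fl=W[d<guess*0.3][:,2]
    return np.r_[s,np.median(q[k,2]),np.percentile(q[k,2],95),np.nanmedian(fl),k.sum()]
def line(q):
    c=q.mean(0);v=np.linalg.svd(q-c,full_matrices=False)[2][0]
    t=(q-c)@v;return c+v*(t.max()+t.min())/2,v*np.sign(v[0]+1e-9),t.max()-t.min()
def muff(W,c,r=85):
    m=(np.hypot(W[...,0]-c[0],W[...,1]-c[1])<r)&(W[...,2]>118)&(W[...,2]<170)
    q=W[m]
    if len(q)<20:return None
    o,v,l=line(q[:,:2]); return np.r_[o,np.degrees(np.arctan2(v[1],v[0])),l,np.percentile(q[:,2],97),len(q)]
def rail(W,c=(520,345)):
    q=W[(np.hypot(W[...,0]-c[0],W[...,1]-c[1])<240)&(W[...,2]>138)&(W[...,2]<166)&(W[...,1]>180+0*W[...,0])]
    return q
E
cat > m.py <<'E'
from h import *
np.set_printoptions(precision=1,suppress=True)
for c in ("scene","top"):
    d=np.load(c+"0.npz");W=d["W"];im=d["im"].astype(int);print(c)
    for n,p,g in (("xl",(585,-140),80),("l",(460,-326),60),("m",(430,-183),42)): print(n,dish(W,p,g))
    for n,p in (("blue",(670,155)),("red",(553,76)),("yel",(443,35))): print(n,muff(W,p,60))
    q=rail(W);o=line(q[:,:2])
    k=abs((q[:,:2]-o[0])@np.array([-o[1][1],o[1][0]]))<14
    print("rail",o[0],np.degrees(np.arctan2(o[1][1],o[1][0])),o[2],np.percentile(q[:,2],[90,97]),k.mean())
    r=(im[...,2]>110)&(im[...,1]<80)&(im[...,0]<80)&(np.hypot(W[...,0]-717,W[...,1]-3)<35)&(W[...,2]>40)
    q=W[r];zt=np.percentile(q[:,2],90);q=q[q[:,2]>zt-4];print("stop",(q.max(0)+q.min(0))/2,q.max(0)-q.min(0),zt)
    fl=W[(np.hypot(W[...,0]-560,W[...,1]+330)<30)];print("bench",np.nanmedian(fl[:,2]))
E
python3 m.py
```

```text
scene
xl [ 582.1 -133.9   74.9   45.1   48.7   16.1  510. ]
l [ 464.3 -319.2   54.9   45.4   49.3   16.6  301. ]
m [ 431.5 -176.6   36.6   45.2   49.2   17.1  212. ]
blue [676.2 154.   85.2 114.3 153.7 502. ]
red [560.1  82.5 -75.8 110.4 153.8 435. ]
yel [442.6  33.  -71.4 116.5 153.9 402. ]
rail [492.2 316.9] 27.920016300192675 403.07133846291356 [157.6 158.9] 0.6295784381478922
stop [716.    2.7  69.3] [31.8 37.3  4.9] 70.75787774108592
bench 2.5703756432683535
top
xl [ 582.2 -135.5   74.9   42.7   46.5   12.8  688. ]
l [ 464.  -320.    54.8   42.6   46.4   12.9  538. ]
m [ 429.4 -176.5   37.3   43.    46.4   12.8  349. ]
blue [671.9 152.7  84.8 113.3 151.8 553. ]
red [555.1  80.8 -76.6 111.2 151.5 550. ]
yel [437.2  32.4 -73.5 114.3 152.4 569. ]
rail [489.8 316.8] 27.81836544889452 399.9295614196949 [155.2 156.8] 0.7417295414973882
stop [715.7   1.7  68. ] [35.2 32.2  6.1] 68.89503155033596
bench -1.1491079562793811
```

```bash
cat > go.py <<'E'
import sys;from h import *
def go(x,y,z,yaw):
    o=readout.observe();R=Rn.from_euler("xyz",o["tool_rot"]);T=Rn.from_euler("xyz",[180,0,yaw],degrees=True)
    rv=(R.inv()*T).as_rotvec(degrees=True)/180
    d=T.inv().apply(np.array([x,y,z])-o["position"])/50
    n=max(np.ceil(np.linalg.norm(rv)*180/7.1),1);m=max(np.ceil(np.linalg.norm(d)*50/40),1)
    print("at",o["position"].round(1),np.degrees(o["tool_rot"]).round(1),"t",round(o["time"],1),"F",o["force"].round(1),"w",round(o["gripper_width"],1))
    print("turn",rv.round(4),"rows",n,"each",(rv/n).round(4)," then shift",d.round(3),"rows",m,"each",(d/m).round(3))
if __name__=="__main__": go(*map(float,sys.argv[1:5]))
E
python3 - <<'E'
from h import *
np.set_printoptions(precision=1,suppress=True)
for c in ("scene","top"):
    W=np.load(c+"0.npz")["W"];q=rail(W);q=q[q[:,2]>145]
    v=np.array([np.cos(.486),np.sin(.486)]);o=np.array([490,317.])
    for i in range(6):
        n=np.array([-v[1],v[0]]);k=(abs((q[:,:2]-o)@n)<(40,25,16,14,14,14)[i])&(abs((q[:,:2]-o)@v)<215)
        o,v,l=line(q[k][:,:2])
    print(o,np.degrees(np.arctan2(v[1],v[0])),l,np.percentile(q[k][:,2],95),k.sum(),np.ptp((q[k][:,:2]-o)@np.array([-v[1],v[0]])))
E
python3 go.py 716 2 231 90
```

```text
[479.2 318.8] 31.729955830904586 382.89831372905655 158.3770533339987 1330 27.230434630869787
[478.5 318.6] 31.720400009911597 381.3828093308043 156.19611123418704 1537 25.506541242012073
at [ 258.4 -596.4  231.3] [-180.    -0.    23.4] t 1.4 F [ 0.8 -0.4  0.8] w 85.3
turn [-0.     -0.     -0.3699] rows 10.0 each [-0.    -0.    -0.037]  then shift [1.1969e+01 9.1520e+00 5.0000e-03] rows 19.0 each [0.63  0.482 0.   ]
```

```bash
python3 -m jog '[[0,0,0,0,0,-0.037],[0,0,0,0,0,-0.037],[0,0,0,0,0,-0.037],[0,0,0,0,0,-0.037],[0,0,0,0,0,-0.037],[0,0,0,0,0,-0.037],[0,0,0,0,0,-0.037],[0,0,0,0,0,-0.037],[0,0,0,0,0,-0.037],[0,0,0,0,0,-0.037]]' 1 40
python3 -m jog '[[0.6,0.46,0,0,0,0],[0.6,0.46,0,0,0,0],[0.6,0.46,0,0,0,0],[0.6,0.46,0,0,0,0],[0.6,0.46,0,0,0,0],[0.6,0.46,0,0,0,0],[0.6,0.46,0,0,0,0],[0.6,0.46,0,0,0,0],[0.6,0.46,0,0,0,0],[0.6,0.46,0,0,0,0],[0.6,0.46,0,0,0,0],[0.6,0.46,0,0,0,0],[0.6,0.46,0,0,0,0],[0.6,0.46,0,0,0,0],[0.6,0.46,0,0,0,0],[0.6,0.46,0,0,0,0],[0.6,0.46,0,0,0,0],[0.6,0.46,0,0,0,0],[0.6,0.46,0,0,0,0],[0,0,0,0,0,0]]'
python3 go.py 716 2 85 90
python3 - <<'E'
from h import *
p=viewer.grab_frame("wrist");save(p,"w1",1);W=cloud(p);im=p["frame"].astype(int)
r=(im[...,2]>90)&(im[...,1]<70)&(im[...,0]<70)&(np.hypot(W[...,0]-717,W[...,1]-3)<40)&(W[...,2]>40)
q=W[r];print(len(q),q.max(0),q.min(0),np.percentile(q[:,2],[50,90]))
E
```

```text
time: 2.23
position: [258.3, -596.5, 231.3]
tool_rot: [-3.142, 0.0, 1.577]
force: [1.1, -0.8, -0.6]
gripper_width: -0.3
gripper_force: 0.0
time: 3.9
position: [698.0, -14.0, 231.2]
tool_rot: [3.138, -0.009, 1.583]
force: [-0.0, 3.3, -0.5]
gripper_width: 0.3
gripper_force: 0.0
at [698.  -14.  231.2] [179.8  -0.5  90.7] t 3.9 F [-0.   3.3 -0.5] w 0.3
turn [ 0.001  -0.0029  0.004 ] rows 1.0 each [ 0.001  -0.0029  0.004 ]  then shift [0.319 0.359 2.924] rows 4.0 each [0.08  0.09  0.731]
969 [734.78546806  20.06678504  70.35103133] [698.38728464 -18.40446302  56.85946142] [67.56227371 68.54135278]
```

View pics/w1.png

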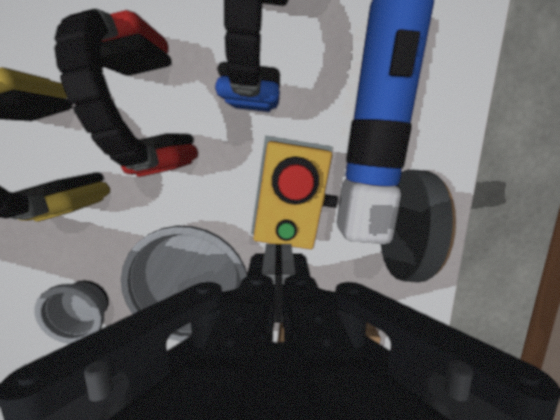

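The wrist view shows the red button at (296,180), measured at about (716.5, 1, 67.5). That agrees with the other cameras.

```bash
python3 -m jog '[[0.1,0.12,0,0,0,0.004],[0.1,0.12,0,0,0,0],[0.1,0.12,0,0,0,0],[0,0,0.7,0,0,0],[0,0,0.7,0,0,0],[0,0,0.7,0,0,0],[0,0,0.7,0,0,0],[0,0,0.2,0,0,0],[0,0,0,0,0,0],[0,0,0,0,0,0]]'
python3 go.py 716.5 1.5 68 90
```

```text
time: 4.78
position: [713.8, -12.1, 81.9]
tool_rot: [3.141, 0.0, 1.558]
force: [0.1, -0.6, 0.2]
gripper_width: -0.5
gripper_force: 0.0
at [713.8 -12.1  81.9] [180.    0.   89.2] t 4.8 F [ 0.1 -0.6  0.2] w -0.5
turn [ 0.0001  0.     -0.0042] rows 1.0 each [ 0.0001  0.     -0.0042]  then shift [0.271 0.054 0.277] rows 1.0 each [0.271 0.054 0.277]
```

```bash
python3 -m jog '[[0.13,0.03,0,0,0,-0.004],[0.14,0.03,0,0,0,0],[0,0,0,0,0,0],[0,0,0,0,0,0],[0,0,0,0,0,0]]'
python3 -m jog '[[0,0,0.1,0,0,0],[0,0,0.1,0,0,0],[0,0,0.06,0,0,0],[0,0,0,0,0,0],[0,0,0,0,0,0]]'

```

```text
time: 5.2
position: [717.1, 2.8, 82.6]
tool_rot: [3.14, -0.0, 1.572]
force: [-0.0, -0.3, 0.3]
gripper_width: 0.1
gripper_force: 0.0
time: 5.62
position: [715.8, 1.7, 67.6]
tool_rot: [-3.14, 0.0, 1.571]
force: [0.7, -0.3, 0.8]
gripper_width: -0.1
gripper_force: 0.0
```

```bash
python3 -m jog '[[0,0,0.04,0,0,0],[0,0,0.04,0,0,0],[0,0,0,0,0,0],[0,0,0,0,0,0]]'
python3 -m jog '[[0,0,0.03,0,0,0],[0,0,0,0,0,0],[0,0,0,0,0,0]]'
python3 -m jog '[[0,0,0.03,0,0,0],[0,0,0,0,0,0],[0,0,0,0,0,0]]'

```

```text
time: 5.95
position: [716.5, 1.9, 64.7]
tool_rot: [3.141, 0.0, 1.571]
force: [-1.7, -0.2, 3.8]
gripper_width: -0.1
gripper_force: 1.4
time: 6.2
position: [716.5, 2.0, 63.2]
tool_rot: [3.141, 0.0, 1.571]
force: [-0.7, -1.2, 3.9]
gripper_width: -0.1
gripper_force: 1.8
time: 6.45
position: [716.6, 1.9, 61.6]
tool_rot: [3.141, 0.0, 1.571]
force: [-0.9, -1.2, 5.4]
gripper_width: -0.0
gripper_force: 2.3
```

```bash
python3 -m jog '[[0,0,0.02,0,0,0],[0,0,0,0,0,0],[0,0,0,0,0,0]]'
python3 -m jog '[[0,0,0.02,0,0,0],[0,0,0,0,0,0],[0,0,0,0,0,0]]'
python3 -m jog '[[0,0,0.02,0,0,0],[0,0,0,0,0,0],[0,0,0,0,0,0]]'

```

```text
time: 6.7
position: [716.6, 2.0, 61.3]
tool_rot: [3.141, 0.0, 1.571]
force: [-1.9, -1.7, 6.9]
gripper_width: -0.2
gripper_force: 3.5
time: 6.95
position: [716.6, 2.0, 61.2]
tool_rot: [3.141, 0.001, 1.571]
force: [-3.0, -2.3, 10.1]
gripper_width: 0.0
gripper_force: 5.2
time: 7.2
position: [716.6, 1.9, 61.1]
tool_rot: [3.142, 0.001, 1.571]
force: [-5.4, -2.2, 13.3]
gripper_width: -0.3
gripper_force: 6.8
```

Bottomed at 61.3 mm with the force rising to 13 N, so the button is fully in. I'll release it, rise, and look at the muffs from the wrist camera.

```bash
python3 -m jog '[[0,0,-0.1,0,0,0],[0,0,-0.2,0,0,0],[0,0,-0.7,0,0,0],[0,0,-0.7,0,0,0],[0,0,-0.7,0,0,0],[0,0,-0.7,0,0,0],[0,0,-0.7,0,0,0],[0,0,-0.7,0,0,0],[0,-0.5,-0.7,0,0,0],[0,-0.5,0,0,0,0],[0,-0.5,0,0,0,0],[0,-0.5,0,0,0,0],[0,-0.5,0,0,0,0],[0,0,0,0,0,0],[0,0,0,0,0,0],[0,0,0,0,0,0]]' -0.2 40
cat > wm.py <<'E'
from h import *
import sys
np.set_printoptions(precision=1,suppress=True)
p=viewer.grab_frame("wrist");W=cloud(p);np.savez("w.npz",W=W,im=p["frame"])
if len(sys.argv)>1: save(p,sys.argv[1],1)
for n,c in (("blue",(673,153)),("red",(556,81)),("yel",(438,32))): print(n,muff(W,c,60))
for n,c,g in (("xl",(582,-135),80),("l",(464,-320),60),("m",(430,-176),42)): print(n,dish(W,c,g))
E
python3 wm.py w2; python3 go.py 673 153 300 85
```

```text
time: 8.53
position: [592.4, 2.1, 317.0]
tool_rot: [3.141, -0.0, 1.571]
force: [0.5, 0.1, 0.7]
gripper_width: 51.2
gripper_force: 0.0
blue [ 671.1  144.5   85.5  102.7  152.4 3000. ]
red [ 557.    82.8  -76.9  115.8  152.4 2717. ]
yel [ 440.7   33.6  -73.9  115.7  152.3 2798. ]
xl [ 583.3 -134.3   74.5   44.1   45.6   14.6 1687. ]
l None
m [ 431.1 -174.4   36.4   44.1   45.7   14.4  346. ]
at [592.9   2.1 317.1] [180.  -0.  90.] t 8.6 F [ 0.1 -0.5 -0.2] w 51.0
turn [ 0.0002 -0.0002  0.0279] rows 1.0 each [ 0.0002 -0.0002  0.0279]  then shift [3.147 1.334 0.341] rows 5.0 each [0.629 0.267 0.068]
```

View pics/w2.png

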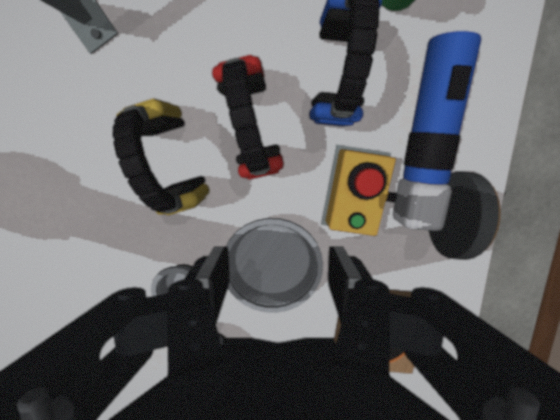

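The wrist view shows red at (248,115), yellow at (150,155) and blue cut off at the top edge (350,60). Red goes first.

```bash
python3 go.py 557 82.8 200 103.1;python3 -m jog '[[0,0,0,0,0,-0.0365],[0,0,0,0,0,-0.0365],[0,0,0,0,0,0]]' ; python3 go.py 557 82.8 200 103.1
```

```text
at [592.9   2.1 317.1] [180.  -0.  90.] t 8.6 F [ 0.1 -0.5 -0.2] w 51.0
turn [ 0.0002 -0.0001 -0.0727] rows 2.0 each [ 0.0001 -0.0001 -0.0363]  then shift [ 1.735 -0.333  2.341] rows 4.0 each [ 0.434 -0.083  0.585]
time: 8.83
position: [593.2, 2.2, 316.9]
tool_rot: [3.141, -0.001, 1.802]
force: [-0.4, -0.2, -0.1]
gripper_width: 51.9
gripper_force: 0.0
at [593.2   2.2 316.9] [ 1.800e+02 -1.000e-01  1.033e+02] t 8.8 F [-0.4 -0.2 -0.1] w 51.9
turn [ 0.0001 -0.0004  0.001 ] rows 1.0 each [ 0.0001 -0.0004  0.001 ]  then shift [ 1.734 -0.341  2.338] rows 4.0 each [ 0.434 -0.085  0.584]
```

```bash
python3 -m jog '[[0.58,-0.11,0,0,0,0],[0.58,-0.11,0.4,0,0,0],[0.58,-0.11,0.65,0,0,0],[0,0,0.65,0,0,0],[0,0,0.6,0,0,0],[0,0,0,0,0,0],[0,0,0,0,0,0],[0,0,0,0,0,0]]' ; python3 go.py 557 82.8 132 103.1
python3 wm.py | head -2
```

```text
time: 9.5
position: [558.6, 81.6, 205.3]
tool_rot: [3.139, -0.0, 1.798]
force: [-0.0, -0.4, 0.3]
gripper_width: 51.0
gripper_force: 0.0
at [558.6  81.6 205.3] [179.9  -0.  103. ] t 9.5 F [-0.  -0.4  0.3] w 51.0
turn [ 0.0008 -0.0001 -0.0003] rows 1.0 each [ 0.0008 -0.0001 -0.0003]  then shift [ 0.03  -0.026  1.467] rows 2.0 each [ 0.015 -0.013  0.733]
blue [ 669.4  151.5   85.   115.7  152.1 6792. ]
red [ 556.    83.7  -77.   112.6  152.1 4640. ]
  return np.nanmean(a, axis, out=out, keepdims=keepdims)
```

```bash
python3 -m jog '[[0.04,-0.04,0.5,0,0,0],[0,0,0.5,0,0,0],[0,0,0.45,0,0,0],[0,0,0,0,0,0],[0,0,0,0,0,0],[0,0,0,0,0,0]]'; python3 -m jog '[[0,0,0,0,0,0],[0,0,0,0,0,0],[0,0,0,0,0,0],[0,0,0,0,0,0],[0,0,0,0,0,0],[0,0,0,0,0,0]]' 1 50
python3 -m jog '[[0,0,-0.1,0,0,0],[0,0,-0.2,0,0,0],[0,0,-0.4,0,0,0],[0,0,-0.7,0,0,0],[0,0,-0.7,0,0,0],[0,0,-0.7,0,0,0],[0,0,-0.7,0,0,0],[0,0,-0.3,0,0,0],[0,0,0,0,0,0],[0,0,0,0,0,0]]'; python3 go.py 479 318.7 322 121.7
```

```text
time: 10.05
position: [556.7, 83.4, 133.9]
tool_rot: [3.137, 0.0, 1.8]
force: [0.1, -0.2, -0.9]
gripper_width: 51.4
gripper_force: 0.0
time: 10.55
position: [556.0, 83.3, 133.7]
tool_rot: [3.138, 0.001, 1.8]
force: [-0.7, -0.7, 6.2]
gripper_width: 25.0
gripper_force: 50.5
time: 11.38
position: [554.4, 83.3, 322.0]
tool_rot: [3.14, 0.0, 1.801]
force: [0.2, 0.5, -3.3]
gripper_width: 24.8
gripper_force: 49.6
at [554.4  83.3 322. ] [179.9   0.  103.2] t 11.4 F [ 0.2  0.5 -3.3] w 24.8
turn [ 0.0004  0.0002 -0.1029] rows 3.0 each [ 0.0001  0.0001 -0.0343]  then shift [ 4.798  1.191 -0.   ] rows 7.0 each [ 0.685  0.17  -0.   ]
```

```bash
python3 -m jog '[[0,0,0,0,0,-0.034],[0,0,0,0,0,-0.034],[0,0,0,0,0,-0.035],[0.3,0.07,0,0,0,0],[0.6,0.15,0,0,0,0],[0.6,0.15,0,0,0,0],[0.6,0.15,0,0,0,0],[0.6,0.15,0,0,0,0],[0.6,0.15,0,0,0,0],[0.6,0.15,0,0,0,0],[0.5,0.12,0,0,0,0],[0.3,0.07,0,0,0,0],[0.1,0.03,0,0,0,0],[0,0,0,0,0,0],[0,0,0,0,0,0],[0,0,0,0,0,0]]'; python3 go.py 479 318.7 170 121.7
python3 - <<'E'
from h import *
np.set_printoptions(precision=1,suppress=True)
for c in ("scene","top"):
    p=viewer.grab_frame(c);W=cloud(p);save(p,c+"1",1)
    m=(abs(W[...,0]-479)<90)&(abs(W[...,1]-318)<90)&(W[...,2]>185)&(W[...,2]<265)
    q=W[m];im=p["frame"][m].astype(int);k=(im[:,2]>im[:,1]+40);print(c,len(q),k.sum(),q[k].mean(0),q[k].min(0),q[k].max(0))
E
```

```text
time: 12.72
position: [479.9, 315.8, 320.0]
tool_rot: [-3.139, 0.002, 2.121]
force: [0.5, 0.1, -2.5]
gripper_width: 25.0
gripper_force: 49.6
at [479.9 315.8 320. ] [-1.799e+02  1.000e-01  1.215e+02] t 12.7 F [ 0.5  0.1 -2.5] w 25.0
turn [-0.0008  0.0005 -0.001 ] rows 1.0 each [-0.0008  0.0005 -0.001 ]  then shift [0.059 0.014 3.001] rows 4.0 each [0.015 0.004 0.75 ]
scene 851 441 [505.4 318.9 235.9] [435.3 240.8 195.4] [540.  387.3 264.9]
top 392 212 [507.9 253.4 249.1] [426.4 241.3 213.6] [535.4 368.2 265. ]
```

View pics/scene1.png

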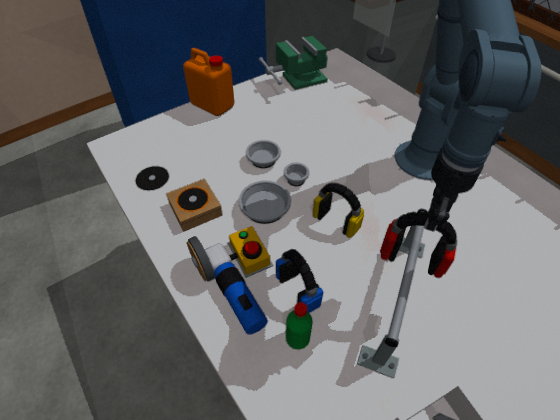

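Red hangs level above the rail at (420,240), with a cup either side of the tube. Lowering it.

```bash
python3 -m jog '[[0.06,0.01,0.3,0,0,-0.001],[0,0,0.5,0,0,0],[0,0,0.6,0,0,0],[0,0,0.6,0,0,0],[0,0,0.5,0,0,0],[0,0,0.4,0,0,0],[0,0,0.2,0,0,0],[0,0,0,0,0,0],[0,0,0,0,0,0],[0,0,0,0,0,0]]'
python3 -m jog '[[0,0,0.04,0,0,0],[0,0,0.03,0,0,0],[0,0,0,0,0,0],[0,0,0,0,0,0]]'; python3 go.py 479 318.7 156 121.7
```

```text
time: 13.65
position: [479.2, 322.1, 168.2]
tool_rot: [3.138, -0.0, 2.127]
force: [0.3, -0.1, -1.5]
gripper_width: 24.5
gripper_force: 49.7
time: 13.98
position: [478.0, 321.5, 163.3]
tool_rot: [3.141, 0.0, 2.127]
force: [-1.0, -0.2, -2.3]
gripper_width: 25.0
gripper_force: 49.7
at [478.  321.5 163.3] [180.    0.  121.9] t 14.0 F [-1.  -0.2 -2.3] w 25.0
turn [0.0002 0.0001 0.0011] rows 1.0 each [0.0002 0.0001 0.0011]  then shift [-0.059 -0.012  0.146] rows 1.0 each [-0.059 -0.012  0.146]
```

```bash
python3 -m jog '[[-0.06,0,0,0,0,0],[0,0,0.04,0,0,0],[0,0,0.04,0,0,0],[0,0,0,0,0,0],[0,0,0,0,0,0],[0,0,0,0,0,0]]'
python3 -m jog '[[0,0,0.03,0,0,0],[0,0,0.02,0,0,0],[0,0,0,0,0,0],[0,0,0,0,0,0]]'; python3 go.py 479 318.7 156 121.7
```

```text
time: 14.48
position: [479.2, 318.9, 158.7]
tool_rot: [-3.141, -0.0, 2.127]
force: [-0.4, 0.5, -2.0]
gripper_width: 25.0
gripper_force: 49.7
time: 14.82
position: [479.3, 318.8, 156.2]
tool_rot: [-3.141, -0.0, 2.127]
force: [0.6, -1.2, -1.9]
gripper_width: 24.6
gripper_force: 49.7
at [479.3 318.8 156.2] [-180.    -0.   121.9] t 14.8 F [ 0.6 -1.2 -1.9] w 24.6
turn [-0.0001 -0.      0.001 ] rows 1.0 each [-0.0001 -0.      0.001 ]  then shift [ 0.002 -0.006  0.004] rows 1.0 each [ 0.002 -0.006  0.004]
```

```bash
for i in 1 ; do python3 -m jog '[[0,0,0.02,0,0,0],[0,0,0,0,0,0],[0,0,0,0,0,0]]'; python3 -m jog '[[0,0,0.02,0,0,0],[0,0,0,0,0,0],[0,0,0,0,0,0]]'; done
```

```text
time: 15.07
position: [479.5, 319.0, 155.7]
tool_rot: [3.141, 0.0, 2.127]
force: [-0.5, 0.2, -0.4]
gripper_width: 25.0
gripper_force: 49.9
time: 15.32
position: [479.5, 319.0, 155.6]
tool_rot: [3.141, 0.001, 2.127]
force: [-2.1, -2.0, 5.4]
gripper_width: 25.1
gripper_force: 50.7
```

Contact. Release, rise and look.

```bash
python3 -m jog '[[0,0,0,0,0,0],[0,0,0,0,0,0],[0,0,0,0,0,0],[0,0,0,0,0,0],[0,0,-0.1,0,0,0],[0,0,-0.2,0,0,0],[0,0,-0.4,0,0,0],[0,0,-0.7,0,0,0],[0,0,-0.7,0,0,0],[0,0,-0.7,0,0,0],[0,0,0,0,0,0],[0,0,0,0,0,0]]' -0.1
python3 wm.py 2>/dev/null
python3 go.py 440.7 33.6 300 106.1
python3 - <<'E'
from h import *
p=viewer.grab_frame("scene");save(p,"scene2",1)
E
```

```text
time: 16.32
position: [480.8, 320.6, 298.6]
tool_rot: [3.134, 0.0, 2.128]
force: [0.7, -0.2, -0.2]
gripper_width: 47.0
gripper_force: 0.0
blue None
red None
yel [444.7  28.4 -59.9  94.6 148.6 146. ]
xl None
l None
m [ 447.4 -154.1   11.5   43.    44.8    nan   79. ]
at [479.8 319.4 296. ] [179.8   0.  121.9] t 16.4 F [-0.2  0.  -0.7] w 47.2
turn [0.001  0.     0.0877] rows 3.0 each [0.0003 0.     0.0292]  then shift [-5.274 -2.336 -0.079] rows 8.0 each [-0.659 -0.292 -0.01 ]
```

View pics/scene2.png

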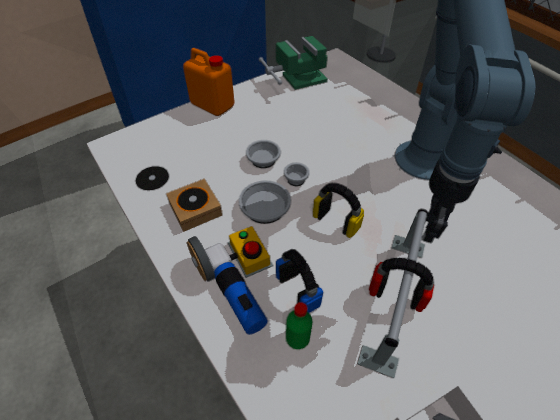

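Red hangs well at (400,283). Next is yellow.

```bash
python3 -m jog '[[0,0,0,0,0,0.029],[0,0,0,0,0,0.029],[0,0,0,0,0,0.029],[-0.3,-0.13,0,0,0,0],[-0.7,-0.31,0,0,0,0],[-0.7,-0.31,0,0,0,0],[-0.7,-0.31,0,0,0,0],[-0.7,-0.31,0,0,0,0],[-0.7,-0.31,0,0,0,0],[-0.7,-0.31,0.6,0,0,0],[-0.6,-0.2,0.6,0,0,0],[-0.15,-0.05,0.4,0,0,0],[0,0,0.3,0,0,0],[0,0,0,0,0,0],[0,0,0,0,0,0],[0,0,0,0,0,0]]'
python3 wm.py 2>/dev/null;python3 go.py 440.7 33.6 133.5 106.1
```

```text
time: 17.75
position: [446.1, 43.1, 205.2]
tool_rot: [-3.142, -0.0, 1.855]
force: [0.1, -0.6, 0.6]
gripper_width: 47.6
gripper_force: 0.0
blue [658.7 102.2 -65.8  26.5 126.5 322. ]
red None
yel [ 437.8   34.5  -73.6  111.6  152.2 4539. ]
xl [ 580.3 -134.8   74.6   43.9   45.2   14.3  732. ]
l None
m [ 432.  -196.    58.9   42.7   44.9    nan  140. ]
at [446.7  43.3 205.8] [179.9  -0.  106.3] t 17.8 F [ 1.  -0.4  0.7] w 46.6
turn [ 0.0005 -0.      0.0012] rows 1.0 each [ 0.0005 -0.      0.0012]  then shift [-0.153 -0.168  1.446] rows 2.0 each [-0.076 -0.084  0.723]
```

```bash
python3 -m jog '[[-0.15,-0.2,0,0,0,0],[0,0,0,0,0,0],[0,0,0.5,0,0,0],[0,0,0.5,0,0,0],[0,0,0.45,0,0,0],[0,0,0,0,0,0],[0,0,0,0,0,0],[0,0,0,0,0,0]]';python3 go.py 438.5 34 133.5 106.1; python3 -m jog '[[0,0,0,0,0,0],[0,0,0,0,0,0],[0,0,0,0,0,0],[0,0,0,0,0,0],[0,0,0,0,0,0],[0,0,0,0,0,0]]' 1 50
python3 -m jog '[[0,0,-0.1,0,0,0],[0,0,-0.2,0,0,0],[0,0,-0.4,0,0,0],[0,0,-0.7,0,0,0],[0,0,-0.7,0,0,0],[0,0,-0.7,0,0,0],[0,0,-0.7,0,0,0],[0,0,-0.3,0,0,0],[0,0,0,0,0,0],[0,0,0,0,0,0]]'; python3 go.py 389.7 263.5 322 121.7
```

```text
time: 18.47
position: [439.9, 33.0, 133.9]
tool_rot: [3.139, 0.0, 1.855]
force: [0.2, 0.1, 0.4]
gripper_width: 46.9
gripper_force: 0.0
at [439.9  33.  133.9] [179.8   0.  106.3] t 18.5 F [0.2 0.1 0.4] w 46.9
turn [0.0008 0.0001 0.0009] rows 1.0 each [0.0008 0.0001 0.0009]  then shift [ 0.028 -0.022  0.009] rows 1.0 each [ 0.028 -0.022  0.009]
time: 18.97
position: [439.7, 32.5, 134.3]
tool_rot: [3.139, 0.001, 1.854]
force: [-3.0, 0.5, 5.7]
gripper_width: 24.9
gripper_force: 50.0
time: 19.8
position: [438.6, 32.4, 323.2]
tool_rot: [3.14, 0.001, 1.854]
force: [-0.6, -0.9, -3.0]
gripper_width: 24.6
gripper_force: 49.7
at [438.6  32.4 323.2] [1.799e+02 1.000e-01 1.062e+02] t 19.8 F [-0.6 -0.9 -3. ] w 24.6
turn [ 0.0006  0.0004 -0.086 ] rows 3.0 each [ 0.0002  0.0001 -0.0287]  then shift [4.446 1.597 0.024] rows 6.0 each [0.741 0.266 0.004]
```

```bash
python3 -m jog '[[0,0,0,0,0,-0.029],[0,0,0,0,0,-0.029],[0,0,0,0,0,-0.028],[0.3,0.1,0,0,0,0],[0.6,0.22,0,0,0,0],[0.6,0.22,0,0,0,0],[0.6,0.22,0,0,0,0],[0.6,0.22,0,0,0,0],[0.6,0.22,0,0,0,0],[0.6,0.22,0,0,0,0],[0.4,0.14,0,0,0,0],[0.14,0.04,0,0,0,0],[0,0,0,0,0,0],[0,0,0,0,0,0],[0,0,0,0,0,0]]'; python3 go.py 389.7 263.5 165 121.7
```

```text
time: 21.05
position: [390.2, 260.7, 321.2]
tool_rot: [-3.139, 0.001, 2.121]
force: [-0.8, -0.4, -2.3]
gripper_width: 24.9
gripper_force: 49.7
at [390.2 260.7 321.2] [-1.798e+02  1.000e-01  1.215e+02] t 21.1 F [-0.8 -0.4 -2.3] w 24.9
turn [-0.0009  0.0003 -0.0009] rows 1.0 each [-0.0009  0.0003 -0.0009]  then shift [0.053 0.021 3.124] rows 4.0 each [0.013 0.005 0.781]
```

```bash
python3 -m jog '[[0,0,0.3,0,0,0],[0,0,0.5,0,0,0],[0,0,0.6,0,0,0],[0,0,0.6,0,0,0],[0,0,0.5,0,0,0],[0,0,0.4,0,0,0],[0,0,0.2,0,0,0],[0,0,0,0,0,0],[0,0,0,0,0,0],[0,0,0,0,0,0],[0,0,0,0,0,0]]'
python3 go.py 389.7 263.5 157.5 121.7
```

```text
time: 21.97
position: [391.3, 263.9, 169.2]
tool_rot: [3.138, 0.001, 2.123]
force: [0.1, -0.4, -2.7]
gripper_width: 24.6
gripper_force: 49.7
at [391.3 263.9 169.2] [179.8   0.  121.7] t 22.0 F [ 0.1 -0.4 -2.7] w 24.6
turn [ 0.0011  0.0002 -0.0002] rows 1.0 each [ 0.0011  0.0002 -0.0002]  then shift [ 0.01  -0.032  0.234] rows 1.0 each [ 0.01  -0.032  0.234]
```

```bash
python3 -m jog '[[0,0,0.06,0,0,0],[0,0,0.06,0,0,0],[0,0,0.06,0,0,0],[0,0,0.04,0,0,0],[0,0,0,0,0,0],[0,0,0,0,0,0]]'
python3 -m jog '[[0,0,0.04,0,0,0],[0,0,0,0,0,0],[0,0,0,0,0,0]]'; python3 -m jog '[[0,0,0.03,0,0,0],[0,0,0,0,0,0],[0,0,0,0,0,0]]'
```

```text
time: 22.47
position: [389.7, 263.2, 156.3]
tool_rot: [-3.141, -0.0, 2.124]
force: [-0.2, -0.8, -3.7]
gripper_width: 24.8
gripper_force: 49.7
time: 22.72
position: [389.9, 263.3, 155.9]
tool_rot: [-3.141, 0.001, 2.124]
force: [-4.0, -2.5, 8.1]
gripper_width: 24.8
gripper_force: 51.0
time: 22.97
position: [389.9, 263.4, 155.8]
tool_rot: [-3.14, 0.002, 2.124]
force: [-6.8, -4.8, 18.1]
gripper_width: 25.1
gripper_force: 52.2
```

```bash
python3 -m jog '[[0,0,-0.04,0,0,0],[0,0,0,0,0,0],[0,0,0,0,0,0]]'
python3 -m jog '[[0,0,0,0,0,0],[0,0,0,0,0,0],[0,0,0,0,0,0],[0,0,0,0,0,0],[0,0,-0.1,0,0,0],[0,0,-0.2,0,0,0],[0,0,-0.4,0,0,0],[0,0,-0.7,0,0,0],[0,0,-0.7,0,0,0],[0,0,-0.7,0,0,0],[0,0,0,0,0,0],[0,0,0,0,0,0]]' -0.1
python3 go.py 671 152 280 85
python3 - <<'E'
from h import *
p=viewer.grab_frame("scene");save(p,"scene3",1);W=cloud(p)
np.set_printoptions(precision=1,suppress=True)
for n,c,g in (("xl",(582,-135),80),("l",(464,-320),60),("m",(430,-176),42)): print(n,dish(W,c,g))
E
```

```text
time: 23.22
position: [390.5, 263.9, 155.9]
tool_rot: [3.14, 0.0, 2.124]
force: [-0.7, -1.2, 6.8]
gripper_width: 24.9
gripper_force: 50.8
time: 24.22
position: [391.4, 264.7, 298.5]
tool_rot: [3.134, 0.001, 2.124]
force: [-0.9, 0.5, -0.9]
gripper_width: 47.0
gripper_force: 0.0
at [391.4 264.7 298.5] [1.796e+02 1.000e-01 1.217e+02] t 24.2 F [-0.9  0.5 -0.9] w 47.0
turn [ 0.0024 -0.0003  0.204 ] rows 6.0 each [ 0.0004 -0.      0.034 ]  then shift [-1.759  5.766  0.371] rows 8.0 each [-0.22   0.721  0.046]
xl [ 582.3 -133.6   74.7   45.2   48.5   16.3  515. ]
l [ 464.2 -319.4   55.2   44.9   49.2   17.1  299. ]
m [ 431.9 -176.8   36.6   45.3   48.8   16.4  212. ]
```

View pics/scene3.png

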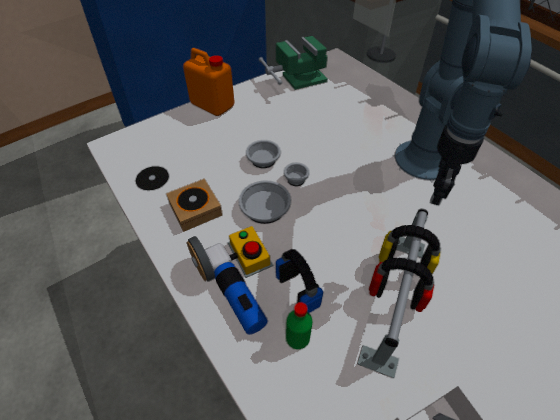

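Red at (400,283) and yellow at (410,250) both hang straight. Next is blue.

```bash
python3 -m jog '[[0,0,0,0,0,0.034],[0,0,0,0,0,0.034],[0,0,0,0,0,0.034],[0,0,0,0,0,0.034],[0,0,0,0,0,0.034],[0,0,0,0,0,0.034],[-0.1,0.3,0,0,0,0],[-0.22,0.72,0,0,0,0],[-0.22,0.72,0,0,0,0],[-0.22,0.72,0,0,0,0],[-0.22,0.72,0,0,0,0],[-0.22,0.72,0,0,0,0],[-0.22,0.72,0,0,0,0],[-0.22,0.72,0,0,0,0],[-0.11,0.4,0.6,0,0,0],[0,0.1,0.6,0,0,0],[0,0,0.5,0,0,0],[0,0,0,0,0,0],[0,0,0,0,0,0],[0,0,0,0,0,0]]'
python3 wm.py 2>/dev/null|head -1;python3 go.py 671 152 133.5 85
```

```text
time: 25.93
position: [673.6, 150.7, 210.6]
tool_rot: [3.141, -0.0, 1.485]
force: [0.4, -0.2, 1.4]
gripper_width: 47.3
gripper_force: 0.0
blue [ 673.8  152.5   84.6  114.   152.2 4431. ]
at [674.1 151.2 212. ] [ 1.798e+02 -1.000e-01  8.510e+01] t 26.0 F [-0.3  0.   0.5] w 46.9
turn [ 0.0009 -0.0004  0.0004] rows 1.0 each [ 0.0009 -0.0004  0.0004]  then shift [ 0.01  -0.064  1.569] rows 2.0 each [ 0.005 -0.032  0.785]
```

Already centred over blue (673.8, 152.5).

```bash
python3 -m jog '[[0.02,0,0.5,0,0,0],[0,0,0.5,0,0,0],[0,0,0.55,0,0,0],[0,0,0,0,0,0],[0,0,0,0,0,0],[0,0,0,0,0,0]]';python3 go.py 673 152 133.5 85; python3 -m jog '[[0,0,0,0,0,0],[0,0,0,0,0,0],[0,0,0,0,0,0],[0,0,0,0,0,0],[0,0,0,0,0,0],[0,0,0,0,0,0]]' 1 50
python3 -m jog '[[0,0,-0.1,0,0,0],[0,0,-0.2,0,0,0],[0,0,-0.4,0,0,0],[0,0,-0.7,0,0,0],[0,0,-0.7,0,0,0],[0,0,-0.7,0,0,0],[0,0,-0.7,0,0,0],[0,0,-0.5,0,0,0],[0,0,0,0,0,0],[0,0,0,0,0,0]]'; python3 go.py 568 374 330 121.7
```

```text
time: 26.48
position: [674.9, 152.4, 135.6]
tool_rot: [3.137, -0.002, 1.484]
force: [-0.2, -0.0, 0.1]
gripper_width: 46.8
gripper_force: 0.0
at [674.9 152.4 135.6] [ 1.798e+02 -1.000e-01  8.500e+01] t 26.5 F [-0.2 -0.   0.1] w 46.8
turn [ 0.0014 -0.0005  0.0001] rows 1.0 each [ 0.0014 -0.0005  0.0001]  then shift [-0.011 -0.037  0.041] rows 1.0 each [-0.011 -0.037  0.041]
time: 26.98
position: [674.7, 152.6, 135.9]
tool_rot: [3.137, -0.002, 1.483]
force: [-1.2, -0.3, 6.1]
gripper_width: 24.8
gripper_force: 50.5
time: 27.82
position: [673.9, 152.1, 335.1]
tool_rot: [3.137, -0.001, 1.483]
force: [-0.3, 0.9, -3.6]
gripper_width: 24.6
gripper_force: 49.5
at [673.9 152.1 335.1] [ 1.798e+02 -1.000e-01  8.500e+01] t 27.8 F [-0.3  0.9 -3.6] w 24.6
turn [ 0.0015 -0.     -0.2039] rows 6.0 each [ 0.0002 -0.     -0.034 ]  then shift [4.888 0.53  0.102] rows 7.0 each [0.698 0.076 0.015]
```

```bash
python3 -m jog '[[0,0,0,0,0,-0.034],[0,0,0,0,0,-0.034],[0,0,0,0,0,-0.034],[0,0,0,0,0,-0.034],[0,0,0,0,0,-0.034],[0,0,0,0,0,-0.034],[0.3,0.03,0,0,0,0],[0.6,0.07,0,0,0,0],[0.7,0.07,0,0,0,0],[0.7,0.08,0,0,0,0],[0.7,0.07,0,0,0,0],[0.7,0.07,0,0,0,0],[0.6,0.07,0,0,0,0],[0.4,0.05,0,0,0,0],[0.18,0.02,0,0,0,0],[0,0,0,0,0,0],[0,0,0,0,0,0],[0,0,0,0,0,0]]'; python3 go.py 568 374 330 121.7
python3 -m jog '[[0,0,0.3,0,0,0],[0,0,0.5,0,0,0],[0,0,0.6,0,0,0],[0,0,0.6,0,0,0],[0,0,0.5,0,0,0],[0,0,0.4,0,0,0],[0,0,0.3,0,0,0],[0,0,0.1,0,0,0],[0,0,0,0,0,0],[0,0,0,0,0,0],[0,0,0,0,0,0]]'
python3 go.py 568 374 159.5 121.7
```

```text
time: 29.32
position: [569.2, 370.2, 331.5]
tool_rot: [-3.14, 0.002, 2.12]
force: [0.7, -0.0, -2.3]
gripper_width: 24.6
gripper_force: 49.6
at [569.2 370.2 331.5] [-1.799e+02  1.000e-01  1.214e+02] t 29.3 F [ 0.7 -0.  -2.3] w 24.6
turn [-0.0004  0.0008 -0.0014] rows 1.0 each [-0.0004  0.0008 -0.0014]  then shift [0.077 0.019 0.031] rows 1.0 each [0.077 0.019 0.031]
time: 30.23
position: [568.8, 373.8, 169.6]
tool_rot: [3.138, -0.0, 2.123]
force: [0.5, 0.9, -2.2]
gripper_width: 24.8
gripper_force: 49.5
at [568.8 373.8 169.6] [179.8  -0.  121.7] t 30.2 F [ 0.5  0.9 -2.2] w 24.8
turn [ 0.0012 -0.0001 -0.0002] rows 1.0 each [ 0.0012 -0.0001 -0.0002]  then shift [ 0.011 -0.012  0.203] rows 1.0 each [ 0.011 -0.012  0.203]
```

```bash
python3 -m jog '[[0,0,0.06,0,0,0],[0,0,0.06,0,0,0],[0,0,0.06,0,0,0],[0,0,0,0,0,0],[0,0,0,0,0,0]]'
python3 -m jog '[[0,0,0.03,0,0,0],[0,0,0,0,0,0],[0,0,0,0,0,0]]'; python3 -m jog '[[0,0,0.02,0,0,0],[0,0,0,0,0,0],[0,0,0,0,0,0]]'
```

```text
time: 30.65
position: [567.3, 372.9, 158.1]
tool_rot: [-3.141, 0.0, 2.124]
force: [-0.1, 0.0, -1.8]
gripper_width: 24.9
gripper_force: 49.5
time: 30.9
position: [567.6, 373.2, 157.7]
tool_rot: [3.141, 0.0, 2.124]
force: [-1.4, -1.2, 1.8]
gripper_width: 25.3
gripper_force: 49.9
time: 31.15
position: [567.6, 373.2, 157.6]
tool_rot: [3.141, 0.001, 2.124]
force: [-2.4, -2.6, 4.7]
gripper_width: 24.9
gripper_force: 50.5
```

```bash
python3 -m jog '[[0,0,0,0,0,0],[0,0,0,0,0,0],[0,0,0,0,0,0],[0,0,0,0,0,0],[0,0,-0.1,0,0,0],[0,0,-0.2,0,0,0],[0,0,-0.4,0,0,0],[0,0,-0.7,0,0,0],[0,0,-0.7,0,0,0],[0,0,-0.5,0,0,0],[0,0,0,0,0,0],[0,0,0,0,0,0]]' -0.1
python3 go.py 412 -301 250 70
python3 - <<'E'
from h import *
p=viewer.grab_frame("scene");save(p,"scene4",1);W=cloud(p)
np.set_printoptions(precision=1,suppress=True)
for n,c,g in (("xl",(582,-135),80),("l",(464,-320),60),("m",(430,-176),42)): print(n,dish(W,c,g))
E
```

```text
time: 32.15
position: [568.4, 374.7, 290.0]
tool_rot: [3.135, -0.001, 2.124]
force: [-0.7, 0.2, -0.4]
gripper_width: 46.6
gripper_force: 0.0
at [568.4 374.7 290. ] [179.6  -0.  121.7] t 32.1 F [-0.7  0.2 -0.4] w 46.6
turn [ 0.0018 -0.0011  0.2873] rows 8.0 each [ 0.0002 -0.0001  0.0359]  then shift [-13.768   1.683   0.799] rows 18.0 each [-0.765  0.094  0.044]
xl [ 582.1 -133.5   74.8   45.2   48.5   16.3  517. ]
l [ 464.  -319.4   55.1   45.3   48.8   16.8  294. ]
m [ 431.9 -176.8   36.5   45.3   48.8   17.   217. ]
```

View pics/scene4.png

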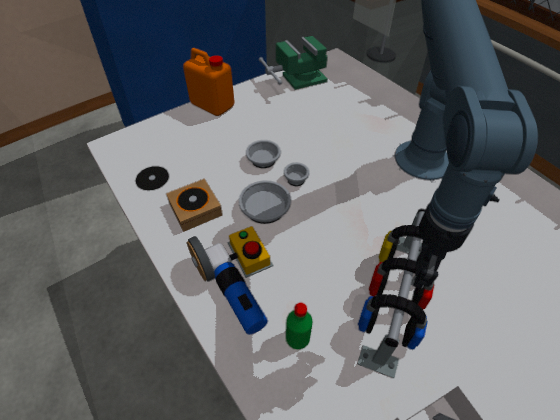

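All three muffs hang on the rail, and the dishes haven't moved. Next is dish_l.

```bash
python3 -m jog '[[0,0,0,0,0,0.036],[0,0,0,0,0,0.036],[0,0,0,0,0,0.036],[0,0,0,0,0,0.036],[0,0,0,0,0,0.036],[0,0,0,0,0,0.036],[0,0,0,0,0,0.036],[0,0,0,0,0,0.036],[-0.3,0.03,0,0,0,0],[-0.7,0.08,0,0,0,0],[-0.7,0.09,0,0,0,0],[-0.7,0.09,0,0,0,0],[-0.7,0.09,0,0,0,0],[-0.7,0.09,0,0,0,0],[-0.7,0.09,0,0,0,0],[-0.7,0.09,0,0,0,0],[-0.7,0.09,0,0,0,0],[-0.7,0.09,0,0,0,0],[-0.7,0.09,0,0,0,0],[-0.7,0.09,0,0,0,0]]'
python3 -m jog '[[-0.7,0.08,0,0,0,0],[-0.7,0.08,0,0,0,0],[-0.7,0.08,0,0,0,0],[-0.7,0.09,0,0,0,0],[-0.7,0.09,0,0,0,0],[-0.7,0.09,0.4,0,0,0],[-0.7,0.09,0.4,0,0,0],[-0.6,0.05,0.4,0,0,0],[-0.2,0.03,0.4,0,0,0],[0,0,0,0,0,0],[0,0,0,0,0,0],[0,0,0,0,0,0]]'
python3 wm.py w5 2>/dev/null; python3 go.py 412 -301 100 70
```

```text
time: 33.87
position: [475.2, -21.8, 284.4]
tool_rot: [-3.139, 0.001, 1.219]
force: [1.1, -1.0, 0.5]
gripper_width: 47.3
gripper_force: 0.0
time: 34.87
position: [411.6, -297.6, 205.9]
tool_rot: [-3.141, -0.001, 1.221]
force: [1.1, 0.3, 0.2]
gripper_width: 47.3
gripper_force: 0.0
blue None
red None
yel None
xl [ 581.  -137.1   74.8   44.4   45.8   14.7 2336. ]
l [ 464.5 -320.8   54.5   44.3   45.6  283.4 2880. ]
m [ 431.  -178.7   37.2   44.6   45.9   15.  2740. ]
at [ 412.3 -297.7  206.8] [179.9  -0.   70. ] t 34.9 F [ 0.1 -1.   0.9] w 47.0
turn [ 0.0004 -0.0002  0.0002] rows 1.0 each [ 0.0004 -0.0002  0.0002]  then shift [-0.065  0.017  2.135] rows 3.0 each [-0.022  0.006  0.712]
```

View pics/w5.png

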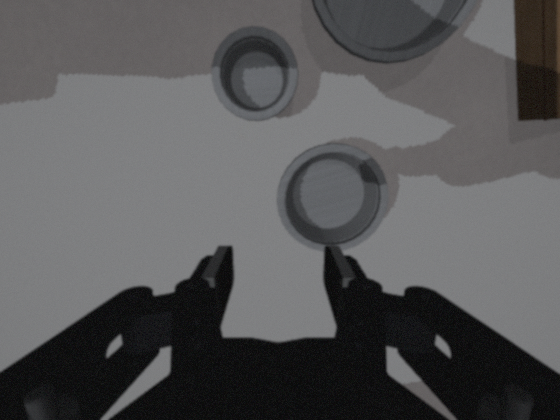

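The view shows dish_l at (333,195), dish_m at (255,73), and the fingers set to straddle dish_l's left rim.

```bash
python3 -m jog '[[-0.07,0,0.4,0,0,0],[0,0,0.7,0,0,0],[0,0,0.7,0,0,0],[0,0,0.7,0,0,0],[0,0,0.5,0,0,0],[0,0,0.2,0,0,0],[0,0,0,0,0,0],[0,0,0,0,0,0],[0,0,0,0,0,0]]'
python3 go.py 412.1 -301.3 31 70
```

```text
time: 35.67
position: [412.2, -303.3, 48.3]
tool_rot: [3.137, 0.001, 1.22]
force: [0.8, -0.3, 0.5]
gripper_width: 47.0
gripper_force: 0.0
at [ 412.2 -303.3   48.3] [1.797e+02 1.000e-01 6.990e+01] t 35.7 F [ 0.8 -0.3  0.5] w 47.0
turn [ 0.0015  0.0003 -0.0004] rows 1.0 each [ 0.0015  0.0003 -0.0004]  then shift [ 0.036 -0.015  0.346] rows 1.0 each [ 0.036 -0.015  0.346]
```

```bash
python3 -m jog '[[0.03,-0.01,0.15,0,0,0],[0,0,0.15,0,0,0],[0,0,0,0,0,0],[0,0,0,0,0,0],[0,0,0,0,0,0]]'; python3 go.py 412.1 -301.3 31 70
python3 -m jog '[[0,0,0,0,0,0],[0,0,0,0,0,0],[0,0,0,0,0,0],[0,0,0,0,0,0],[0,0,0,0,0,0],[0,0,0,0,0,0]]' 1 60
```

```text
time: 36.08
position: [409.8, -300.9, 31.0]
tool_rot: [-3.142, -0.0, 1.219]
force: [0.6, -0.7, -0.0]
gripper_width: 46.8
gripper_force: 0.0
at [ 409.8 -300.9   31. ] [-180.    -0.    69.9] t 36.1 F [ 0.6 -0.7 -0. ] w 46.8
turn [-0.     -0.     -0.0008] rows 1.0 each [-0.     -0.     -0.0008]  then shift [ 0.008  0.046 -0.   ] rows 1.0 each [ 0.008  0.046 -0.   ]
time: 36.58
position: [410.4, -301.9, 31.6]
tool_rot: [3.14, 0.001, 1.218]
force: [-0.1, -1.6, 3.1]
gripper_width: 9.3
gripper_force: 54.4
```

```bash
python3 -m jog '[[0,0,-0.1,0,0,0],[0,0,-0.2,0,0,0],[0,0,-0.4,0,0,0],[0,0,-0.5,0,0,0],[0,0,-0.3,0,0,0],[0,0,0,0,0,0],[0,0,0,0,0,0],[0,0,0,0,0,0]]' 1 80
python3 - <<'E'
from h import *
np.set_printoptions(precision=1,suppress=True)
for c in ("top","wrist"):
    p=viewer.grab_frame(c);W=cloud(p);save(p,c+"6",1.)
    d=np.hypot(W[...,0]-463,W[...,1]+320)
    q=W[(d<68)&(W[...,2]>92+10-5)&(W[...,2]<130)]; q0=W[(d<34)&(W[...,2]>60)&(W[...,2]<95)]
    for z in (q,q0):
        if len(z)>30: A=np.c_[z[:,:2]-[463,-320],np.ones(len(z))];s=np.linalg.lstsq(A,z[:,2],rcond=None)[0];print(c,len(z),s,(z[:,:2].max(0)+z[:,:2].min(0))/2)
    print("xl",dish(W,(582,-136),80),"m",dish(W,(431,-177),42))
E
python3 go.py 530 -117 95 70
```

```text
time: 37.25
position: [408.2, -299.4, 104.5]
tool_rot: [-3.137, -0.001, 1.22]
force: [-0.6, 0.9, -2.1]
gripper_width: 7.3
gripper_force: 78.8
top 350 [ -0.2   0.  104.4] [ 460.6 -315.7]
top 469 [-0.1  0.  73.6] [ 462.7 -319.2]
xl [ 582.  -135.5   74.8   42.7   46.1   12.9  694. ] m [ 429.3 -176.6   37.2   42.3   46.2   12.8  354. ]
wrist 7686 [ -0.2   0.1 105.6] [ 458.9 -316.3]
wrist 8200 [-0.2  0.1 75.2] [ 463. -320.]
xl [ 597.8  -95.2  120.6   44.1   45.7    nan 1791. ] m [ 430.8 -179.9   36.5   44.5   45.9   14.8 4326. ]
at [ 408.1 -299.5  104.1] [-1.797e+02 -1.000e-01  6.990e+01] t 37.4 F [-0.7  0.2 -3. ] w 7.4
turn [-0.0015 -0.0004 -0.0006] rows 1.0 each [-0.0015 -0.0004 -0.0006]  then shift [4.264 1.042 0.182] rows 6.0 each [0.711 0.174 0.03 ]
  return np.nanmean(a, axis, out=out, keepdims=keepdims)
```

View pics/wrist6.png

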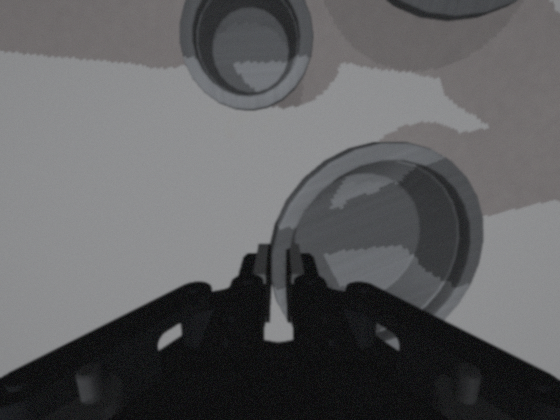

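Dish_l is held by the rim at (285,260) but droops about 11° on the far side. I'll tilt the tool to level it, then carry it over.

```bash
python3 -m jog '[[0,0,-0.1,-0.02,0,0],[0,0,-0.1,-0.02,0,0],[0,0,0,-0.02,0,0],[0,0,0,0,0,0],[0,0,0,0,0,0],[0,0,0,0,0,0]]'
cat > tilt.py <<'E'
import sys;from h import *
np.set_printoptions(precision=2,suppress=True)
c=np.array([float(sys.argv[1]),float(sys.argv[2])]);r,lo,hi=map(float,sys.argv[3:6])
for k in ("wrist","top"):
    p=viewer.grab_frame(k);W=cloud(p);d=np.hypot(W[...,0]-c[0],W[...,1]-c[1])
    z=W[(d<r)&(W[...,2]>lo)&(W[...,2]<hi)]
    if len(z)>30: s=np.linalg.lstsq(np.c_[z[:,:2]-c,np.ones(len(z))],z[:,2],rcond=None)[0];print(k,len(z),"slope",s,(z[:,:2].max(0)+z[:,:2].min(0))/2,np.ptp(z[:,:2],axis=0))
print(readout.observe()["position"])
E
python3 tilt.py 460 -320 50 70 105
```

```text
time: 37.85
position: [409.5, -300.5, 115.3]
tool_rot: [2.955, -0.001, 1.22]
force: [1.3, 0.3, -2.7]
gripper_width: 7.2
gripper_force: 79.2
wrist 12457 slope [ 0.03 -0.01 98.1 ] [ 463.1 -317.6] [84.66 87.23]
top 867 slope [ 0.01 -0.02 96.98] [ 463.07 -318.96] [82.9  89.33]
[ 410.46 -300.83  115.86]
```

```bash
python3 -m jog '[[0.3,0.07,0.01,0,0,0],[0.6,0.13,0.03,0,0,0],[0.7,0.15,0.03,0,0,0],[0.7,0.16,0.03,0,0,0],[0.7,0.16,0.03,0,0,0],[0.6,0.13,0.03,0,0,0],[0.4,0.1,0.02,0,0,0],[0.2,0.05,0.01,0,0,0],[0.08,0,0,0,0,0],[0,0,0,0,0,0],[0,0,0,0,0,0],[0,0,0,0,0,0]]'
python3 tilt.py 582 -136 36 70 115
python3 - <<'E'
from h import *
np.set_printoptions(precision=1,suppress=True)
p=viewer.grab_frame("scene");W=cloud(p);print(dish(W,(582,-135),80),dish(W,(431,-177),42))
E
```

```text
time: 38.95
position: [527.9, -118.1, 115.2]
tool_rot: [2.954, 0.001, 1.217]
force: [-0.3, -0.3, -2.3]
gripper_width: 7.4
gripper_force: 79.2
wrist 8962 slope [-0.   -0.01 97.64] [ 582.36 -135.97] [71.05 71.91]
top 534 slope [ 0.   -0.01 96.02] [ 584.24 -135.81] [67.29 69.74]
[ 527.9  -118.16  115.31]
[ 582.4 -133.5   74.7   45.    48.8   97.7  357. ] [ 432.6 -176.9   36.7   45.6   49.6   16.5  117. ]
```

```bash
python3 -m jog '[[0.02,-0.03,0.2,0,0,0],[0.02,-0.05,0.3,0,0,0],[0,-0.05,0.3,0,0,0],[0,-0.04,0.2,0,0,0],[0,-0.02,0.1,0,0,0],[0,0,0.05,0,0,0],[0,0,0,0,0,0],[0,0,0,0,0,0],[0,0,0,0,0,0]]'
python3 -m jog '[[0,-0.01,0.06,0,0,0],[0,-0.01,0.04,0,0,0],[0,0,0,0,0,0],[0,0,0,0,0,0]]'
```

```text
time: 39.85
position: [531.7, -115.3, 58.1]
tool_rot: [2.951, -0.0, 1.219]
force: [0.9, -0.6, -2.0]
gripper_width: 7.4
gripper_force: 79.2
time: 40.18
position: [530.5, -115.1, 52.1]
tool_rot: [2.953, 0.0, 1.219]
force: [0.5, 0.1, -3.4]
gripper_width: 7.2
gripper_force: 79.2
```

```bash
python3 -m jog '[[0,-0.01,0.04,0,0,0],[0,-0.01,0.04,0,0,0],[0,0,0,0,0,0],[0,0,0,0,0,0]]'; python3 -m jog '[[0,0,0.03,0,0,0],[0,0,0,0,0,0],[0,0,0,0,0,0]]'; python3 -m jog '[[0,0,0.02,0,0,0],[0,0,0,0,0,0],[0,0,0,0,0,0]]'
```

```text
time: 40.52
position: [530.2, -115.0, 47.8]
tool_rot: [2.954, 0.0, 1.219]
force: [-0.5, 0.6, -2.0]
gripper_width: 7.2
gripper_force: 79.2
time: 40.77
position: [530.8, -115.1, 46.6]
tool_rot: [2.953, -0.0, 1.219]
force: [0.1, -0.4, -2.6]
gripper_width: 7.2
gripper_force: 79.2
time: 41.02
position: [531.0, -115.4, 46.2]
tool_rot: [2.953, 0.0, 1.219]
force: [-4.0, -0.2, 4.2]
gripper_width: 7.0
gripper_force: 80.2
```

```bash
python3 -m jog '[[0,0,0,0,0,0],[0,0,0,0,0,0],[0,0,0,0,0,0],[0,0,0,0,0,0],[0,0,-0.1,0,0,0],[0,0,-0.2,0,0,0],[0,0,-0.4,0,0,0],[0,0,-0.7,0,0,0],[0,0,-0.7,0,0,0],[0,0,0,0.03,0,0],[0,0,0,0.03,0,0],[0,0,0,0,0,0],[0,0,0,0,0,0],[0,0,0,0,0,0]]' -0.1 60
python3 go.py 396 -163 150 70
python3 tilt.py 582 -135 34 20 45
python3 - <<'E'
from h import *
np.set_printoptions(precision=1,suppress=True)
p=viewer.grab_frame("top");W=cloud(p);Z=W.copy();Z[...,2]-=14
print("xl",dish(W,(582,-135),80),"l",dish(Z,(582,-135),60),"m",dish(W,(431,-177),42))
p=viewer.grab_frame("scene");W=cloud(p);save(p,"scene7",1);print("m",dish(W,(431,-177),42))
E
```

```text
time: 42.18
position: [510.7, -107.8, 147.8]
tool_rot: [-3.139, 0.0, 1.22]
force: [-1.1, -0.1, -0.5]
gripper_width: 46.8
gripper_force: 0.0
at [ 510.7 -107.8  147.8] [-179.9    0.    69.9] t 42.2 F [-1.1 -0.1 -0.5] w 46.8
turn [-0.0007  0.0001 -0.0006] rows 1.0 each [-0.0007  0.0001 -0.0006]  then shift [-1.822 -1.778 -0.044] rows 4.0 each [-0.456 -0.445 -0.011]
wrist 4495 slope [ 0.07 -0.05 29.5 ] [ 582.03 -135.03] [67.71 67.61]
top 189 slope [ 0.13 -0.1  27.09] [ 597.36 -134.22] [36.99 64.56]
[ 510.46 -107.72  147.65]
xl [ 569.  -131.    73.8   42.8   46.3   29.3  412. ] l [ 569.9 -127.    55.4   42.7   46.5  233.8  312. ] m None
m [ 432.2 -176.5   36.5   45.3   48.8   17.1  192. ]
```

View pics/scene7.png

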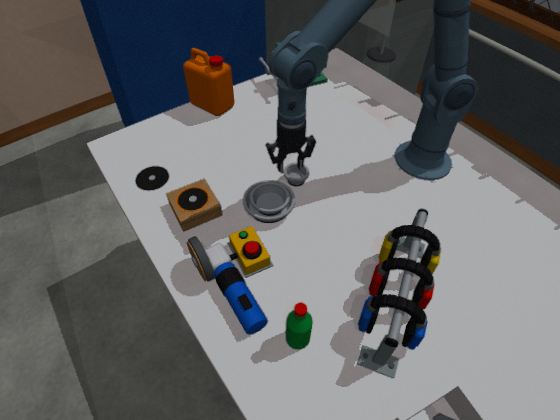

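The l dish sits in xl at (270,200), but the pair may have shifted about 13 mm. I'll move clear over dish_m and measure again.

```bash
python3 -m jog '[[-0.4,-0.4,-0.6,0,0,0],[-0.5,-0.5,-0.6,0,0,0],[-0.5,-0.5,-0.4,0,0,0],[-0.3,-0.3,0,0,0,0],[-0.1,-0.1,0,0,0,0],[0,0,0,0,0,0],[0,0,0,0,0,0],[0,0,0,0,0,0]]'
python3 go.py 396 -163 100 70
cat > n.py <<'E'
from h import *
np.set_printoptions(precision=2,suppress=True)
for k in ("wrist","top","scene"):
    p=viewer.grab_frame(k);W=cloud(p);Z=W.copy();b={"wrist":0,"top":-1.5,"scene":1.5}[k];W[...,2]-=b;Z[...,2]-=14+b;save(p,"n_"+k,1)
    print(k,"xl",dish(W,(572,-131),80),"l",dish(Z,(572,-131),60),"m",dish(W,(431,-177),42))
    d=np.hypot(W[...,0]-571,W[...,1]+129)
    for r0,r1,lo,hi in ((0,34,20,45),(45,63,50,75),(70,82,36,56)):
        z=W[(d>=r0)&(d<r1)&(W[...,2]>lo)&(W[...,2]<hi)]
        if len(z)>30: print("  ring",r0,len(z),np.linalg.lstsq(np.c_[z[:,:2]-[571,-129],np.ones(len(z))],z[:,2],rcond=None)[0])
E
python3 n.py 2>/dev/null
```

```text
time: 43.05
position: [401.0, -159.2, 225.1]
tool_rot: [-3.141, -0.001, 1.221]
force: [0.3, -0.3, 0.4]
gripper_width: 46.4
gripper_force: 0.0
at [ 401.  -159.2  225.1] [-180.   -0.   70.] t 43.0 F [ 0.3 -0.3  0.4] w 46.4
turn [-0.0002 -0.0002 -0.0001] rows 1.0 each [-0.0002 -0.0002 -0.0001]  then shift [-0.106 -0.069  2.502] rows 4.0 each [-0.027 -0.017  0.626]
wrist xl [ 567.72 -130.43   72.1    44.34   45.81   28.66 4243.  ] l [ 569.05 -127.16   54.84   44.28   45.71   14.72 3923.  ] m [ 430.97 -177.03   37.01   44.42   45.8   281.75 1723.  ]
  ring 0 3147 [-0.   -0.   28.67]
  ring 45 4138 [-0.01  0.   57.38]
  ring 70 4466 [-0.    0.01 43.86]
top xl [ 570.31 -129.79   72.31   43.74   47.56   28.45  672.  ] l [ 570.22 -127.16   55.25   44.18   48.17   14.54  547.  ] m [ 429.31 -176.81   37.42   44.02   48.37  564.19  220.  ]
  ring 0 562 [-0.   -0.   28.59]
  ring 45 571 [-0.01 -0.   57.65]
  ring 70 683 [-0.   0.  43.6]
scene xl [ 573.19 -125.92   71.94   43.99   47.03   28.85  358.  ] l [ 570.03 -125.33   55.35   43.7    46.72   14.96  360.  ] m [ 431.51 -176.97   36.74   43.7    47.07  443.41  203.  ]
  ring 0 263 [ 0.01 -0.   28.82]
  ring 45 377 [ 0.    0.01 56.87]
  ring 70 437 [-0.01 -0.01 43.51]
```

View pics/n_wrist.png

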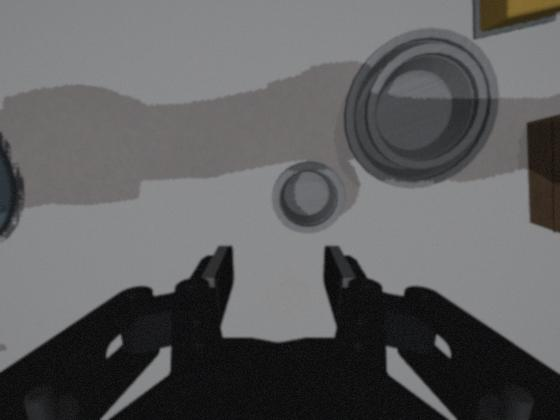

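l (centre (569.7,−126.8)) sits level in xl, at (420,108) in the view. dish_m is at (308,196). Now I'll grip m.

```bash
python3 -m jog '[[-0.1,-0.08,0.4,0,0,0],[0,0,0.7,0,0,0],[0,0,0.7,0,0,0],[0,0,0.7,0,0,0],[0,0,0.6,0,0,0],[0,0,0.3,0,0,0],[0,0,0.15,0,0,0],[0,0,0,0,0,0],[0,0,0,0,0,0],[0,0,0,0,0,0]]' 0.2
python3 go.py 395.5 -164.2 31 70
```

```text
time: 44.03
position: [396.4, -164.1, 49.4]
tool_rot: [3.139, -0.0, 1.22]
force: [-0.2, 0.5, -0.4]
gripper_width: 34.0
gripper_force: 0.0
at [ 396.4 -164.1   49.4] [179.8  -0.   69.9] t 44.0 F [-0.2  0.5 -0.4] w 34.0
turn [ 0.0009 -0.     -0.0006] rows 1.0 each [ 0.0009 -0.     -0.0006]  then shift [-0.009 -0.017  0.367] rows 1.0 each [-0.009 -0.017  0.367]
```

```bash
python3 -m jog '[[-0.01,0,0.15,0,0,0],[0,0,0.17,0,0,0],[0,0,0,0,0,0],[0,0,0,0,0,0],[0,0,0,0,0,0]]'
python3 -m jog '[[0,0,0,0,0,0],[0,0,0,0,0,0],[0,0,0,0,0,0],[0,0,0,0,0,0],[0,0,0,0,0,0],[0,0,0,0,0,0]]' 1 60
python3 -m jog '[[0,0,-0.1,0,0,0],[0,0,-0.2,0,0,0],[0,0,-0.4,0,0,0],[0,0,-0.5,0,0,0],[0,0,-0.4,0,0,0],[0,0,-0.3,0,0,0],[0,0,0,0,0,0],[0,0,0,0,0,0],[0,0,0,0,0,0]]'
python3 tilt.py 430 -177 25 75 115
```

```text
time: 44.45
position: [394.5, -164.2, 32.1]
tool_rot: [-3.141, -0.0, 1.219]
force: [1.2, 0.3, 0.4]
gripper_width: 34.2
gripper_force: 0.0
time: 44.95
position: [395.4, -164.0, 32.7]
tool_rot: [3.14, -0.0, 1.22]
force: [-1.1, 1.9, 4.8]
gripper_width: 8.1
gripper_force: 56.8
time: 45.7
position: [393.2, -164.0, 126.3]
tool_rot: [-3.139, 0.0, 1.219]
force: [-1.3, 0.3, -2.0]
gripper_width: 7.6
gripper_force: 57.3
wrist 4821 slope [ -0.04   0.03 105.93] [ 430.23 -177.84] [49.44 48.  ]
top 173 slope [  0.02   0.05 103.39] [ 433.31 -170.33] [42.42 35.24]
[ 393.01 -163.82  125.73]
```

```bash
python3 -m jog '[[0,0,0,-0.015,0,0],[0.2,0.24,0.01,0,0,0],[0.4,0.48,0.02,0,0,0],[0.45,0.54,0.03,0,0,0],[0.4,0.48,0.02,0,0,0],[0.3,0.36,0.02,0,0,0],[0.15,0.17,0.01,0,0,0],[0,0,0,0,0,0],[0,0,0,0,0,0],[0,0,0,0,0,0],[0,0,0,0,0,0]]'
python3 tilt.py 569 -127 25 75 115; python3 n.py 2>/dev/null; python3 go.py 532.6 -113.2 75 70
```

```text
time: 46.72
position: [531.6, -115.5, 126.3]
tool_rot: [3.097, 0.002, 1.217]
force: [-0.3, -0.0, -0.9]
gripper_width: 7.9
gripper_force: 57.4
wrist 4648 slope [  0.01   0.02 107.72] [ 569.1 -128.7] [49.58 46.28]
[ 532.42 -115.26  126.83]
wrist xl [ 571.28 -130.3    72.4    44.51   45.72  202.76 4261.  ] l [ 570.75 -126.39   54.5    44.5    45.73  192.26 3071.  ] m None
  ring 0 1318 [-0.    0.01 28.59]
  ring 45 3202 [-0.    0.02 57.37]
  ring 70 3837 [-0.    0.01 43.78]
top xl [ 569.   -132.5    74.84   44.22   47.76  336.08  434.  ] l [ 569.02 -128.37   56.46   44.17   47.56  211.07  294.  ] m None
  ring 45 303 [-0.01 -0.01 57.94]
  ring 70 414 [ 0.    0.01 43.62]
scene xl [ 572.11 -126.75   72.87   43.83   47.2   230.43  362.  ] l [ 570.23 -124.98   55.19   43.89   46.5   205.23  279.  ] m None
  ring 0 264 [-0.   -0.01 28.78]
  ring 45 290 [ 0.    0.   57.05]
  ring 70 372 [-0.   -0.   43.42]
at [ 533.4 -114.7  127.2] [177.3   0.   69.8] t 47.0 F [-0.3 -0.2 -1.3] w 7.6
turn [ 0.015   0.0001 -0.001 ] rows 1.0 each [ 0.015   0.0001 -0.001 ]  then shift [ 0.023 -0.025  1.044] rows 2.0 each [ 0.011 -0.013  0.522]
```

```bash
python3 -m jog '[[0.02,0,0.2,0,0,0],[0,-0.015,0.3,0,0,0],[0,-0.015,0.3,0,0,0],[0,-0.01,0.2,0,0,0],[0,-0.01,0.12,0,0,0],[0,0,0.04,0,0,0],[0,0,0,0,0,0],[0,0,0,0,0,0],[0,0,0,0,0,0]]'
python3 -m jog '[[0,0,0.04,0,0,0],[0,0,0.03,0,0,0],[0,0,0,0,0,0],[0,0,0,0,0,0]]'
```

```text
time: 47.72
position: [535.4, -113.4, 69.8]
tool_rot: [3.093, -0.0, 1.219]
force: [0.5, -0.4, -1.3]
gripper_width: 7.7
gripper_force: 57.4
time: 48.05
position: [534.6, -113.4, 65.5]
tool_rot: [3.095, 0.0, 1.219]
force: [0.4, -0.5, -1.5]
gripper_width: 8.0
gripper_force: 57.4
```

```bash
python3 -m jog '[[0,-0.03,0.05,0,0,0],[0,0,0,0,0,0],[0,0,0,0,0,0]]'; python3 -m jog '[[0,0,0.03,0,0,0],[0,0,0,0,0,0],[0,0,0,0,0,0]]'; python3 -m jog '[[0,0,0.02,0,0,0],[0,0,0,0,0,0],[0,0,0,0,0,0]]'
```

```text
time: 48.3
position: [533.0, -112.8, 62.6]
tool_rot: [3.095, 0.0, 1.219]
force: [0.9, 0.3, -0.6]
gripper_width: 7.9
gripper_force: 57.4
time: 48.55
position: [533.6, -112.9, 61.4]
tool_rot: [3.094, -0.0, 1.219]
force: [0.6, 0.5, -0.9]
gripper_width: 7.9
gripper_force: 57.7
time: 48.8
position: [533.8, -112.7, 60.8]
tool_rot: [3.094, -0.0, 1.22]
force: [-0.7, 0.8, 0.9]
gripper_width: 8.1
gripper_force: 59.3
```

```bash
python3 -m jog '[[0,0,0.02,0,0,0],[0,0,0,0,0,0],[0,0,0,0,0,0]]'; python3 -m jog '[[0,0,0,0,0,0],[0,0,0,0,0,0],[0,0,0,0,0,0],[0,0,-0.05,0,0,0],[0,0,-0.1,0,0,0],[0,0,-0.2,0,0,0],[0,0,-0.4,0,0,0],[0,0,-0.7,0,0,0],[0,0,-0.7,0.015,0,0],[-0.3,-0.4,-0.7,0,0,0],[-0.6,-0.6,-0.5,0,0,0],[-0.6,-0.6,0,0,0,0],[-0.4,-0.4,0,0,0,0],[0,0,0,0,0,0],[0,0,0,0,0,0],[0,0,0,0,0,0]]' 0.5 40
python3 n.py 2>/dev/null
python3 - <<'E'
from h import *
np.set_printoptions(precision=2,suppress=True)
p=viewer.grab_frame("wrist");W=cloud(p);Z=W.copy();Z[...,2]-=28
print("m",dish(Z,(570,-127),42)); save(p,"w9",1)
d=np.hypot(W[...,0]-570,W[...,1]+127)
for r,lo,hi in ((24,34,55),(48,65,80)):
    z=W[(d<r)&(W[...,2]>lo)&(W[...,2]<hi)];print(len(z),np.linalg.lstsq(np.c_[z[:,:2]-[570,-127],np.ones(len(z))],z[:,2],rcond=None)[0])
E
```

```text
time: 49.05
position: [533.8, -112.7, 60.7]
tool_rot: [3.094, 0.0, 1.219]
force: [-3.7, 1.0, 8.9]
gripper_width: 7.6
gripper_force: 60.4
time: 50.38
position: [410.4, -162.4, 222.8]
tool_rot: [3.139, -0.0, 1.22]
force: [0.5, -0.1, -0.5]
gripper_width: 21.4
gripper_force: 0.0
wrist xl [ 571.01 -131.84   70.14   44.37   45.8    42.91 3666.  ] l [ 567.96 -126.89   53.49   44.33   45.72   28.73 3796.  ] m None
  ring 0 2262 [ 0.   -0.   42.76]
  ring 45 4290 [-0.02  0.01 58.03]
  ring 70 4518 [-0.    0.01 43.84]
top xl [ 584.46 -136.21   58.76   43.81   50.02   42.54  313.  ] l [ 570.05 -126.74   54.13   44.03   47.97   28.51  556.  ] m None
  ring 0 348 [ 0.    0.   42.03]
  ring 45 591 [-0.01  0.01 57.73]
  ring 70 681 [ 0.    0.01 43.86]
scene xl [ 575.66 -125.8    69.95   43.84   46.93   42.78  287.  ] l [ 572.27 -122.85   52.58   43.89   47.19   28.66  251.  ] m None
  ring 0 174 [-0.2  -0.04 39.08]
  ring 45 333 [-0.03  0.   58.45]
  ring 70 442 [-0.   -0.   43.56]
m [ 565.84 -125.64   37.21   44.29   45.71   14.74 2932.  ]
1742 [-0.   -0.   42.69]
2932 [-0.01  0.   71.73]
```

View pics/n_scene.png

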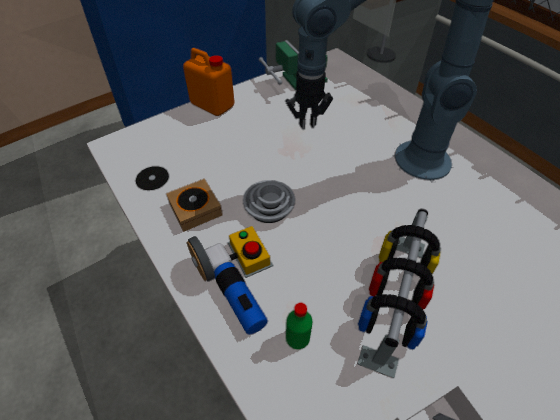

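All done: the dishes are nested level at (270,198), with floors at 28.6 and 42.7 mm, and the three muffs hang on the rail. Handing in.

```bash
python3 -c "
from bench import ctrl
print(ctrl.hand_in())"
```

```text
the job is handed in; nothing more can be done
None
```

I handed the job in at about 51 s: stop button pressed fully in and released, `dish_l` and `dish_m` nested level in `dish_xl` (which shifted about 13 mm as I released `dish_l`; no `dish_s` was there), all three ear defenders hung over the rail clear of the bench, and the grinder, oil bottle and disc box not touched.

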